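# Clamp a small drive in a spring-jaw holder

## Robot

A 7-joint arm with a two-finger parallel gripper is mounted at the origin on the work surface. World frame = base frame: x ahead of the robot, y to its left, z up, the work surface at z = 0. Lengths are in m, angles in rad, forces in N, time in s.
With the tool pointing down it reaches from about 0.425 to 0.875 m from the base axis. Payload 4.7 kg.
Tool frame: the origin (TCP) lies midway between the tips of the shut fingers; the grasp point (between the pads) lies 19 mm behind it; x points along the fingers, z is the direction in which the jaws open and shut, and the axes are right-handed (so a half turn about x gives the same grasp; the last joint's range is limited). The gripper opens to 87 mm and grips with 3 to 60 N. Pads are 19 mm wide; open, the fingers measure 117 mm over their backs; the gripper's body (75 mm by 190 mm) begins 51 mm behind the grasp point.
Start: joints at [1.264, 0.321, -0.07, 1.45, 0.023, 1.371, -0.057], TCP at [0.205, -0.617, 0.223] pointing down, gripper open.
Joint ranges: [-2.86, 2.86], [-0.3, 2.09], [-1.38, 1.24], [0.06, 2.45], [-1.56, 4.7], [0.09, 2.05], [-2.69, 2.69]. Speed limits (rad/s): [2.57, 2.57, 3.14, 3.14, 3.14, 3.14, 3.14].

## Interface

Orientations are given as a rotation vector (axis times angle).
In Python, from bench import ctrl, vision, close_job gives the robot as it stands. The module is installed in compiled form; this text tells all that it offers.
- The arm moves only by the tool servo_tool, never from a script. Its argument "commands" is a list that holds one entry, the list of rows, each a list of 7 numbers: the turn, a rotation vector about the tool's x, y, z in degrees, then the shift along the tool's x, y, z in mm, then the finger opening in mm, from 0 to 87. In form: [[[wx, wy, wz, x, y, z, grip], ...]]. A call has 1 to 5 rows; each row is the pose to reach, as a shift and turn from the pose commanded when the call began, along the tool's axes at that moment; what a row does not reach only later rows make up. A row lasts 1/8 s, in which the tool goes at most 62.5 mm and 10.7 degrees, less where a joint would pass 70% of its speed; a pose out of reach is approached as far as the arm can. A call with a gripper value outside its range is refused whole. The fingers move at their own pace and stop on an object; "newtons" is the grip in N (left out, the last holds). Time passes only in rows, so rows that repeat a pose let the fingers close. It gives the time, the measured TCP pose, the force and the opening at its end, in the units of the state.
- ctrl.get_state(): the state, without advancing time (a new reading comes with each control period).
- vision.get_image(name): name is "side" or "top"; returns the picture (384x512x3 uint8, red, green, blue); there is no depth.
- vision.camera_info(name): a dict with "fov_y" (degrees; the focal length in pixels is half the picture's height over the tangent of half this angle, whatever the lens; pixels are square), "cx", "cy" (the principal point, pixels), "dist" ([k1, k2, p1, p2, k3] as OpenCV has them; the pictures are not rectified), "pose" (4x4, takes a point from camera to world coordinates). Camera axes: x right, y down, z forward; pixel columns grow to the right and rows downward; lengths in m; the calibration is good to about 2 mm. A picture is of the moment at which its call begins. camera_info takes no time and is no camera call.
- close_job(): hands the job in, once; it reports no verdict.
The state is a dict: "time": time; "joint_positions": joint angles; "qd": joint speeds; "joint_torque": joint torques, N m; "position": TCP position; "tool_rot": TCP orientation; "ft_force": force on the tool from outside, world axes, zero at the start; "torque": the same for the moment, N m; "grip_width": opening from 0.0 (shut) to 1.0 (fully open).
Only numpy, scipy, OpenCV 4.12 (cv2) and the standard library are available. Lean on these libraries where they do the work, as an engineer would, in place of code of your own. Each camera call takes 0.05 s, during which the arm holds its last target. There are 200 camera calls.

## Task

Clamp the smaller of the two closed drives in the spring-jaw holder for imaging: flat down on the jaws' ledges, the same face up, gripped between the two jaws with both its ends under their lips, its connector end fully home against the notched jaw and centred on the notch so that a plug can reach it. Ease the sprung jaw open with the drive itself, don't ram it, and let go so that the spring holds it. Leave the larger closed drive and the opened drive where they lie.

Things in the scene. Friction and masses are not known exactly. Their poses are not given: they have to be found in the camera images.
- drive: The smaller closed drive: aluminium block 78.5 (x) x 54 (y) x 8 mm, 50 to 90 g, pale label on top. Origin: centre of its underside; z up. +x points from the connector end (black strip 18 mm wide with brass contacts, flush with the end) to the plain end. It lies label up on a fixed foam pad 60 x 36 x 12 mm: underside 12 mm above the table, its long sides overhanging the pad by 4 mm or more.
- drive_mid (a point): Centre of the smaller drive, half-way through its thickness (16 mm above the table at the start); axes as the drive. Grip it near here, across the 54 mm width.
- drive_plug (a point): Centre of the smaller drive's connector end face, 39.25 mm from drive_mid towards the drive's -x.
- rail_mid (a point): Holder: a point over the middle of its fixed base, 26 mm above the table (the height of a clamped small drive's centre); z up. +x points from the notched jaw to the sprung jaw, as must the clamped drive's x axis. Base 60 mm wide (y), 8 mm high, x = -70 to +140 mm, with two rods (up to 17.5 mm high). End blocks 19 mm high. Its long sides are open for fingers.
- holder: The holder's base; origin at its underside below rail_mid, same axes. NOTCHED JAW: locked to the rods where the last user left it, face at x = -46 to -32 mm (see or feel where). Two horns, 14 to 20 mm out on either side (28 mm notch between), with square lips overhanging 5 mm towards the drive: 33 to 35.5 mm above the table. Ledge under them, top at 22 mm, reaching 20 mm from the face.
- rail_end (a point): Top of the end block at the spring end of the holder (x = 136 mm, 19 mm above the table). SPRUNG JAW: 40 mm wide (y), same lip (5 mm overhang, slot 11 mm high between ledge and lip), ledge top 22 mm, reaching 16 mm from its face, front edge bevelled. Its spring head (up to 37 mm high) too was locked anywhere: released, the faces are 67 to 72 mm apart, less than the drive.
- jaw (a joint): Travel of the sprung jaw in m along the holder's +x, 0 released, hard stop 0.0195. Spring force about 3 N at 0, 9 N at the stop; 0.0065 to 0.0115 with the drive clamped. The drive can't go in level: tilted 20 to 25 degrees, plain end low under the sprung lip, it must push the jaw back 12 to 17 mm (at the stop always enough) before its connector end can come down past the notched jaw's lips.
- big_mid (a point): Centre of the larger closed drive (100 x 70 x 9.5 mm), alike in make, on a foam pad of its own; not to be used.
- open_mid (a point): Centre of the opened drive (black tray 147 x 102 x 26 mm with a bare platter), beyond the holder; not to be disturbed.
Not all that is in view belongs to the job. Of the things shaped like the holder, the dark steel one is meant.

How it is judged:
On the way:
1. the sprung jaw is pushed back by the small drive, far enough to pass it (value of joint jaw above 0.011 m and contact force between drive and jaw above 2 N), for 0.05 s.
At the end, for the whole second after the job is handed in: Small drive flat in the holder (0.06 rad), label up, resting on the ledges under the lips (height within 2.5 mm), within 5 mm of the middle across, turned under 0.07 rad, connector end at the notched jaw, sprung jaw held 5.5 to 12.5 mm back by it, at rest (y of drive_mid in the frame of rail_mid between -0.005 and 0.005 m and z of drive_mid in the frame of rail_mid between -0.0025 and 0.0025 m and x of drive_plug in the frame of rail_mid below -0.025 m and angle between the x axis of drive_mid and the x axis of rail_mid, either way round below 0.07 rad and angle between drive_mid's own z axis and vertical below 0.06 rad and value of joint jaw between 0.0055 and 0.0125 m and linear speed of drive below 0.01 m/s); the robot touches nothing.
It fails at once if the larger closed drive is shifted by more than 15 mm (distance of big_mid from where it was at the start of the episode above 0.015 m).
It fails at once if the opened drive is shifted by more than 10 mm (distance of open_mid from where it was at the start of the episode above 0.01 m).
It fails at once if the drive is rammed: more than 45 N between it and the sprung jaw (contact force between drive and jaw above 45 N).
It also fails if it takes over 48 s, if anything falls off the work surface, if the arm or the gripper's body presses on something with over 40 N, if the wrist force passes 120 N, or if a joint passes its speed limit or range.

## Working session

There is one attempt and no reset: what is moved stays moved. The work goes in short steps, Python scripts to look and compute and a tool call to move; the robot and the scene stay as the last step left them, time stands still between calls to the robot, and variables do not carry over. Pictures are saved under pics/ and viewed, about 8 in all and at most 12, crops included, and the job is handed in when it is done.

Besides the shell and the picture viewer there is one more tool, called as name(argument=value, ...) on one line, values as JSON. servo_tool: Moves the arm, as the interface text tells. Its arguments: {"type":"object","properties":{"commands":{"type":"array"},"newtons":{"type":"number"}},"required":["commands"]}

```bash
mkdir -p pics; cat > h.py <<'E'
import numpy as np, cv2
from bench import ctrl, vision
from scipy.spatial.transform import Rotation as R
def info(n):
    c=vision.camera_info(n); f=192/np.tan(np.radians(c['fov_y'])/2)
    return np.array([[f,0,c['cx']],[0,f,c['cy']],[0,0,1.]]),np.array(c['dist'],float),np.array(c['pose'])
def ray(n,px):
    K,d,T=info(n); u=cv2.undistortPoints(np.array(px,float).reshape(-1,1,2),K,d).reshape(-1,2)
    v=np.c_[u,np.ones(len(u))]@T[:3,:3].T
    return T[:3,3],v
def plane(n,px,z):
    o,v=ray(n,px); return o+v*((z-o[2])/v[:,2])[:,None]
def proj(n,P):
    K,d,T=info(n); Ti=np.linalg.inv(T)
    return cv2.projectPoints(np.array(P,float).reshape(-1,1,3),cv2.Rodrigues(Ti[:3,:3])[0],Ti[:3,3],K,d)[0].reshape(-1,2)
def snap(n,name):
    im=vision.get_image(n); cv2.imwrite(f'pics/{name}.png',im[:,:,::-1]); return im
E
python3 - <<'E'
from h import *
np.set_printoptions(precision=3,suppress=True)
for n in('side','top'):
    snap(n,n+'0'); print(n,*info(n))
s=ctrl.get_state();print(s)
E
```

```text
side [[401.314   0.    253.809]
 [  0.    401.314 195.22 ]
 [  0.      0.      1.   ]] [-0.06  0.    0.    0.    0.  ] [[ 0.964 -0.211  0.164  0.337]
 [-0.267 -0.735  0.623 -0.641]
 [-0.01  -0.644 -0.765  0.876]
 [ 0.     0.     0.     1.   ]]
top [[437.103   0.    255.457]
 [  0.    437.103 194.619]
 [  0.      0.      1.   ]] [-0.139  0.     0.     0.     0.   ] [[ 0.009 -0.977  0.211  0.288]
 [-1.    -0.007  0.009 -0.004]
 [-0.007 -0.212 -0.977  1.135]
 [ 0.     0.     0.     1.   ]]
{'time': 0.1, 'joint_positions': array([ 1.264,  0.322, -0.07 ,  1.452,  0.023,  1.371, -0.057]), 'qd': array([ 0.002, -0.003,  0.   , -0.004, -0.001, -0.   ,  0.   ]), 'joint_torque': array([  0.   , -49.257,  -0.406, -31.34 ,  -0.064,   0.039,   0.   ]), 'position': array([ 0.205, -0.616,  0.222]), 'tool_rot': array([ 0.971,  1.345, -0.969]), 'ft_force': array([-0.728, -0.198,  0.23 ]), 'torque': array([ 0.005, -0.007,  0.018]), 'grip_width': 0.9986315836644648}
```

View pics/top0.png

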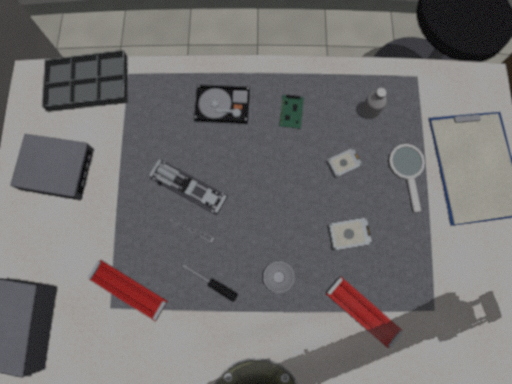

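View pics/side0.png

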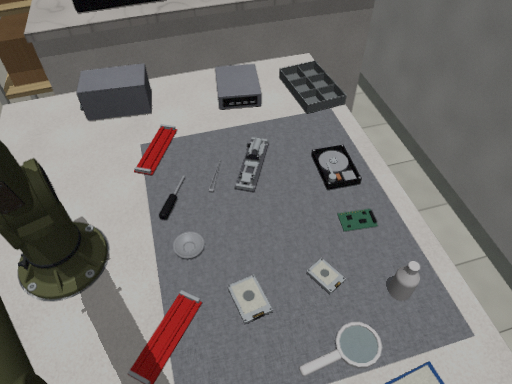

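Top view: the small drive is at about (344,162), the big drive at (350,234), the steel holder at (187,187) and the opened drive at (222,104). In the side view the small drive is at (325,275) and the holder at (252,163). I'll enlarge these.

```bash
python3 - <<'E'
import cv2,numpy as np
t=cv2.imread('pics/top0.png');s=cv2.imread('pics/side0.png')
def c(im,x,y,w,h,W=400,H=300): 
    o=cv2.resize(im[y:y+h,x:x+w],(W,H),interpolation=cv2.INTER_CUBIC)
    k=W/w
    for X in range(x-x%10+10,x+w,10): cv2.line(o,(int((X-x)*k),0),(int((X-x)*k),5 if X%50 else 14),(0,255,255),1)
    for Y in range(y-y%10+10,y+h,10): cv2.line(o,(0,int((Y-y)*k)),(5 if Y%50 else 14,int((Y-y)*k)),(0,255,255),1)
    return o
cv2.imwrite('pics/c1.png',np.vstack([np.hstack([c(t,148,155,80,60),c(t,322,142,48,36)]),np.hstack([c(s,212,130,80,60),c(s,300,255,56,42)])]))
E
```

```text
(no output)
```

View pics/c1.png

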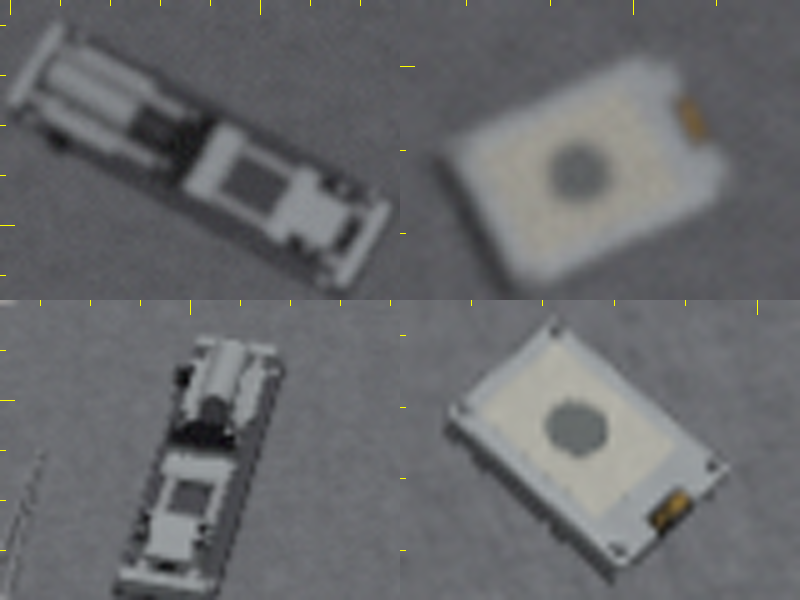

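```bash
cat > m.py <<'E'
from h import *
np.set_printoptions(precision=4,suppress=True)
def uc(p,x,y,k): return [(x+(a+.5)/k-.5,y+(b+.5)/k-.5) for a,b in p]
# crops -> full px
top=lambda p:uc(p,148,155,5); side=lambda p:uc([(a,b-300) for a,b in p],212,130,5)
print('top end blocks z19'); a=plane('top',top([(385,203),(343,287),(60,27),(12,105)]),.019);print(a, np.linalg.norm(a[0]-a[1]),np.linalg.norm(a[2]-a[3]),np.linalg.norm((a[0]+a[1]-a[2]-a[3])/2))
d=(a[2]+a[3]-a[0]-a[1]);print('yaw',np.degrees(np.arctan2(d[1],d[0])))
b=plane('side',side([(214,580),(115,578),(277,348),(200,342)]),.019);print('side',b,np.linalg.norm(b[0]-b[1]),np.linalg.norm(b[2]-b[3]))
for n,(x0,x1,y0,y1) in dict(top=(322,370,142,178),side=(300,356,255,297)).items():
    im=cv2.imread(f'pics/{n}0.png'); g=cv2.cvtColor(im,6)
    m=np.zeros_like(g); m[y0:y1,x0:x1]=(g[y0:y1,x0:x1]>125)*255
    c=max(cv2.findContours(m,0,2)[0],key=cv2.contourArea); r=cv2.minAreaRect(cv2.convexHull(c))
    P=plane(n,cv2.boxPoints(r),.020); e=[P[(i+1)%4]-P[i] for i in range(4)]
    L=e[0] if np.linalg.norm(e[0])>np.linalg.norm(e[1]) else e[1]
    print(n,'drive c',P.mean(0),'len',[np.linalg.norm(v) for v in e[:2]],'yaw',np.degrees(np.arctan2(L[1],L[0]))%180)
    hs=cv2.cvtColor(im,40); mm=((hs[...,0]>8)&(hs[...,0]<30)&(hs[...,1]>110)).astype(np.uint8); mm[:y0]=0;mm[y1:]=0;mm[:,:x0]=0;mm[:,x1:]=0
    q=np.argwhere(mm)[:,::-1]; print('brass',len(q), plane(n,[q.mean(0)],.016) if len(q) else '')
E
python3 m.py
```

```text
top end blocks z19
[[0.5273 0.0868 0.019 ]
 [0.4826 0.1076 0.019 ]
 [0.6226 0.2642 0.019 ]
 [0.5792 0.2876 0.019 ]] 0.04935673615065631 0.04929222460283731 0.20287373536910602
yaw 61.76834942762205
side [[0.5327 0.0909 0.019 ]
 [0.4788 0.108  0.019 ]
 [0.6236 0.2688 0.019 ]
 [0.5783 0.2878 0.019 ]] 0.05653828898823144 0.049174456570638
top drive c [ 0.6211 -0.2311  0.02  ] len [np.float64(0.07680713872477685), np.float64(0.052625093477860485)] yaw 115.76781732656401
brass 0 
side drive c [ 0.6215 -0.2287  0.02  ] len [np.float64(0.05565294160253164), np.float64(0.08232539303180389)] yaw 114.6858801900463
brass 6 [[ 0.6405 -0.259   0.016 ]]
```

```bash
cat >> h.py <<'E'
HY=61.8; RM=np.array([.5365,.1566,.026])
def down(yawz,tilt=0,axis=None):
    "tool x down, z at yaw (deg); optional tilt about drive y axis"
    z=np.array([np.cos(np.radians(yawz)),np.sin(np.radians(yawz)),0]); x=np.array([0,0,-1.]); y=np.cross(z,x)
    M=R.from_matrix(np.c_[x,y,z])
    return M if axis is None else R.from_rotvec(np.radians(tilt)*np.asarray(axis))*M
def delta(p,M,p0=None,M0=None):
    s=ctrl.get_state()
    if p0 is None: p0,M0=s['position'],R.from_rotvec(s['tool_rot'])
    return np.r_[np.degrees((M0.inv()*M).as_rotvec()),1e3*M0.inv().apply(np.asarray(p)-p0)]
E
python3 - <<'E'
from h import *
np.set_printoptions(precision=2,suppress=True)
s=ctrl.get_state();M=R.from_rotvec(s['tool_rot']).as_matrix();print(M)
print('z yaw',np.degrees(np.arctan2(M[1,2],M[0,2])))
for y in(25,205): print(y,delta([.6213,-.230,.10],down(y)))
E
```

```text
[[-0.    0.95  0.32]
 [ 0.    0.32 -0.95]
 [-1.   -0.   -0.  ]]
z yaw -71.61968656186286
25 [ -96.62   -0.08   -0.08  121.95  517.13 -235.14]
205 [  83.38   -0.07    0.07  121.95  517.13 -235.14]
```

servo_tool(commands=[[[-96.6,0,0,100,517,-235,87],[-96.6,0,0,100,517,-235,87],[-96.6,0,0,100,517,-235,87],[-96.6,0,0,100,517,-235,87],[-96.6,0,0,100,517,-235,87]]], newtons=40)

```text
time: 0.72
position: [0.4316, -0.4061, 0.1678]
tool_rot: [0.24, 1.558, -0.241]
ft_force: [1.0, -0.9, 0.4]
grip_width: 1.002
```

```bash
python3 - <<'E'
from h import *
np.set_printoptions(precision=2,suppress=True)
print(delta([.6213,-.230,.08],down(25)),ctrl.get_state()['joint_positions'])
E
```

```text
[-42.56  -0.02   0.    87.7  225.11 127.71] [ 1.01  0.25 -0.35  1.66  0.09  1.24  0.33]
```

servo_tool(commands=[[[-42.5,0,0,88,225,128,87],[-42.5,0,0,88,225,128,87],[-42.5,0,0,88,225,128,87],[-42.5,0,0,88,225,128,87],[-42.5,0,0,88,225,128,87]]])

```text
time: 1.35
position: [0.6231, -0.2276, 0.0784]
tool_rot: [-0.338, 1.544, 0.345]
ft_force: [-0.8, 0.4, -0.2]
grip_width: 0.996
```

```bash
python3 - <<'E'
from h import *
np.set_printoptions(precision=2,suppress=True)
print(delta([.6213,-.230,.005],down(25)),ctrl.get_state()['joint_positions'])
im=snap('side','side1'); t=snap('top','top1')
f=lambda i:cv2.resize(i,(400,300),interpolation=2)[:,:,::-1]
cv2.imwrite('pics/c2.png',np.hstack([f(im[225:315,270:390]),f(t[120:195,300:400])]))
E
```

```text
[-0.06  0.03 -0.24 73.35 -1.68 -2.7 ] [ 0.72  0.51 -0.54  1.56  0.27  1.15  0.56]
```

View pics/c2.png

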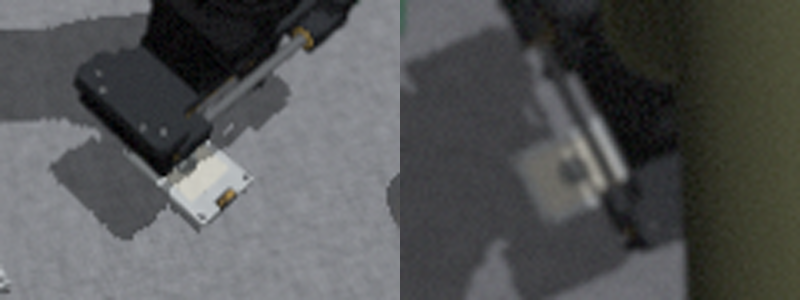

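The crop shows the open fingers straddling the small drive's width, with nothing in the way. I'll go down and grip.

servo_tool(commands=[[[0,0,0,45,-2,-3,87],[0,0,0,72,-2,-3,87],[0,0,0,73,-2,-3,87],[0,0,0,73,-2,-3,40],[0,0,0,73,-2,-3,40]]], newtons=40)

```text
time: 2.08
position: [0.6208, -0.237, 0.0095]
tool_rot: [-0.338, 1.542, 0.334]
ft_force: [0.5, -0.9, 0.2]
grip_width: 0.854
```

servo_tool(commands=[[[0,0,0,0,0,0,40],[0,0,0,0,0,0,40],[0,0,0,0,0,0,40]]])

```text
time: 2.45
position: [0.6204, -0.236, 0.0081]
tool_rot: [-0.337, 1.543, 0.336]
ft_force: [0.4, 0.7, 3.3]
grip_width: 0.611
```

The grip is about 5 mm off along the drive and rather high. It's cheap to correct, so I'll regrip.

servo_tool(commands=[[[0,0,0,0,0,0,66],[0,0,0,0,0,0,66],[0,0,0,4,5,0,66],[0,0,0,4,5,0,66],[0,0,0,4,5,0,66]]])

```text
time: 3.08
position: [0.6175, -0.2313, 0.0032]
tool_rot: [-0.337, 1.545, 0.337]
ft_force: [0.1, 0.3, -0.1]
grip_width: 0.756
```

servo_tool(commands=[[[0,0,0,0,0,0,66],[0,0,0,0,0,0,40],[0,0,0,0,0,0,40],[0,0,0,0,0,0,40],[0,0,0,0,0,0,40]]], newtons=45)

```text
time: 3.7
position: [0.6177, -0.2315, 0.0034]
tool_rot: [-0.337, 1.544, 0.336]
ft_force: [0.1, 0.3, 0.2]
grip_width: 0.612
```

```bash
cat >> h.py <<'E'
OFF=.0126
def pose(tilt,Tx,Bz,yo=0,off=OFF):
    "TCP pose with drive at tilt (deg), plain top corner at Tx, plain bottom corner height Bz (m, holder frame / table)"
    t=np.radians(tilt);s,c=np.sin(t),np.cos(t)
    mx=Tx-.03925*c-.004*s; mz=Bz+.03925*s+.004*c
    hx=np.array([np.cos(np.radians(HY)),np.sin(np.radians(HY)),0]); hy=np.array([-hx[1],hx[0],0])
    M=down(HY-90,tilt,hy)
    mid=RM*[1,1,0]+hx*mx+hy*yo+[0,0,mz]
    return mid+M.apply([off,0,0]),M
def where(off=OFF):
    s=ctrl.get_state();M=R.from_rotvec(s['tool_rot']);p=s['position']-M.apply([off,0,0])
    hx=np.array([np.cos(np.radians(HY)),np.sin(np.radians(HY)),0]); hy=np.array([-hx[1],hx[0],0])
    dx=M.apply([0,1,0]);dz=M.apply([-1,0,0]); d=p-RM*[1,1,0]
    tl=np.degrees(np.arcsin(-dx[2])); T=d+.03925*dx+.004*dz;B=d+.03925*dx-.004*dz;C=d-.03925*dx-.004*dz
    f=1e3
    print('tilt %.1f yawerr %.1f roll %.1f mid x %.1f y %.1f z %.1f | T x %.1f z %.1f B z %.1f  conn-bottom x %.1f z %.1f'%(tl,np.degrees(np.arctan2(dx@hy,dx@hx)),np.degrees(np.arcsin(M.apply([0,0,1])[2])),d@hx*f,d@hy*f,d[2]*f,T@hx*f,T[2]*f,B[2]*f,C@hx*f,C[2]*f),
     'F hx %.1f hy %.1f z %.1f'%(s['ft_force']@hx,s['ft_force']@hy,s['ft_force'][2]),'t',round(s['time'],2),'w',s['grip_width'])
E
cat > d.py <<'E'
import sys
from h import *
np.set_printoptions(precision=1,suppress=True)
where()
print(delta(*pose(*[float(a)*k for a,k in zip(sys.argv[1:],(1,1e-3,1e-3,1e-3))])))
E
echo ok
```

```text
ok
```

servo_tool(commands=[[[0,0,0,-40,0,0,40],[0,0,0,-90,0,0,40],[0,0,0,-140,0,0,40],[0,0,0,-140,0,0,40]]])

```text
time: 4.2
position: [0.6207, -0.232, 0.1487]
tool_rot: [-0.34, 1.537, 0.332]
ft_force: [1.0, 0.1, -1.7]
grip_width: 0.611
```

```bash
python3 d.py 21 14 95
```

```text
tilt 0.4 yawerr 52.8 roll 0.4 mid x -302.7 y -257.7 z 161.3 | T x -279.0 z 165.0 B z 157.0  conn-bottom x -326.4 z 157.5 F hx 0.6 hy -0.8 z -1.7 t 4.2 w 0.6110589643080653
[ 52.1  10.2 -19.3  45.6 371.4  62.1]
```

servo_tool(commands=[[[52.1,10.2,-19.3,30,371,62,40],[52.1,10.2,-19.3,30,371,62,40],[52.1,10.2,-19.3,30,371,62,40],[52.1,10.2,-19.3,30,371,62,40],[52.1,10.2,-19.3,30,371,62,40]]])

```text
time: 4.82
position: [0.5471, 0.0307, 0.1206]
tool_rot: [0.023, 1.63, -0.492]
ft_force: [0.3, -0.3, -1.2]
grip_width: 0.611
```

servo_tool(commands=[[[0,0,0,0,0,0,40],[0,0,0,0,0,0,40]]])

```text
time: 5.08
position: [0.5479, 0.0293, 0.1205]
tool_rot: [0.019, 1.631, -0.485]
ft_force: [0.7, -1.1, -1.0]
grip_width: 0.614
```

```bash
python3 d.py 21 14 60
```

```text
tilt 17.3 yawerr 10.2 roll -2.2 mid x -103.0 y -70.1 z 132.5 | T x -64.9 z 124.6 B z 117.0  conn-bottom x -141.1 z 140.4 F hx -0.6 hy -1.1 z -1.0 t 5.08 w 0.6139493165263799
[  9.7   1.   -3.5  27.6 101.6 -54.2]
```

servo_tool(commands=[[[9.7,1.0,-3.5,28,101,-54,40],[9.7,1.0,-3.5,28,101,-54,40],[9.7,1.0,-3.5,28,101,-54,40],[9.7,1.0,-3.5,28,101,-54,40],[9.7,1.0,-3.5,28,101,-54,40]]])

```text
time: 5.7
position: [0.5249, 0.1283, 0.0674]
tool_rot: [0.106, 1.605, -0.675]
ft_force: [-1.4, -0.3, -1.0]
grip_width: 0.614
```

```bash
python3 d.py 21 14 40; python3 - <<'E'
from h import *
im=snap('side','side2'); t=snap('top','top2')
f=lambda i:cv2.resize(i,(400,300),interpolation=2)[:,:,::-1]
cv2.imwrite('pics/c3.png',np.hstack([f(im[120:210,200:320]),f(t[145:220,140:240])]))
E
```

```text
tilt 21.0 yawerr -0.4 roll 0.2 mid x -25.9 y -3.1 z 79.1 | T x 12.1 z 68.8 B z 61.3  conn-bottom x -64.0 z 89.4 F hx -0.9 hy 1.1 z -1.0 t 5.7 w 0.6143919341621004
[-0.4  0.1 -0.  19.2  9.3 -3.2]
```

View pics/c3.png

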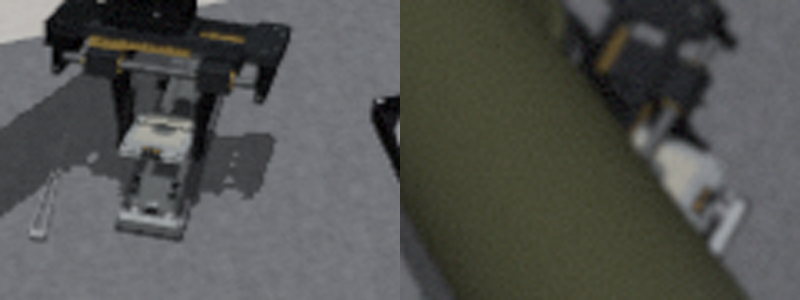

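The drive hangs tilted over the holder, connector towards the notched end (nearer the viewer in the side view). Going down.

servo_tool(commands=[[[-0.4,0,0,10,5,-3,40],[-0.4,0,0,19,9,-3,40],[-0.4,0,0,19,9,-3,40],[-0.4,0,0,19,9,-3,40]]])

```text
time: 6.3
position: [0.5218, 0.1339, 0.0457]
tool_rot: [0.097, 1.609, -0.666]
ft_force: [-0.2, 0.1, -0.1]
grip_width: 0.613
```

```bash
python3 d.py 21 14 24
```

```text
tilt 21.0 yawerr 0.3 roll -0.1 mid x -22.4 y 2.2 z 57.5 | T x 15.7 z 47.2 B z 39.7  conn-bottom x -60.5 z 67.8 F hx -0.0 hy 0.2 z -0.1 t 6.3 w 0.6128155211085476
[ 0.3  0.1 -0.  15.2  4.   2.2]
```

servo_tool(commands=[[[0.2,0,0,8,2,2,40],[0.2,0,0,15,4,2,40],[0.2,0,0,15,4,2,40],[0.2,0,0,15,4,2,40],[0.2,0,0,15,4,2,40]]])

```text
time: 6.92
position: [0.523, 0.1317, 0.0306]
tool_rot: [0.1, 1.607, -0.668]
ft_force: [-0.0, -0.0, -0.7]
grip_width: 0.613
```

```bash
python3 d.py 21 14 22.8; python3 - <<'E'
from h import *
im=snap('side','side3'); t=snap('top','top3')
f=lambda i:cv2.resize(i,(400,300),interpolation=2)[:,:,::-1]
cv2.imwrite('pics/c4.png',np.hstack([f(im[133:193,212:292]),f(t[158:218,168:248])]))
E
```

```text
tilt 20.9 yawerr 0.1 roll 0.0 mid x -23.9 y 0.2 z 42.4 | T x 14.2 z 32.1 B z 24.6  conn-bottom x -61.9 z 52.7 F hx -0.0 hy -0.0 z -0.7 t 6.92 w 0.6133466159113877
[ 0.1  0.1 -0.1  1.8  0.4  0.1]
```

View pics/c4.png

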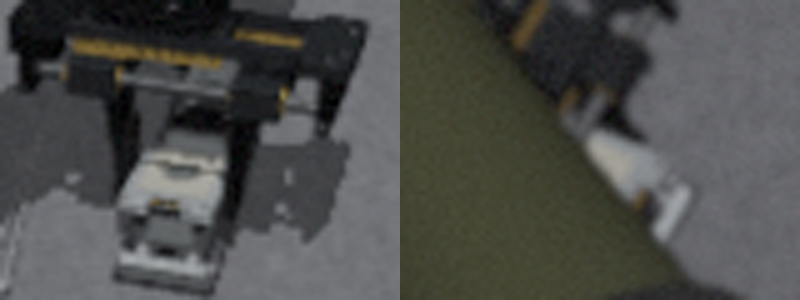

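```bash
python3 - <<'E'
from h import *
np.set_printoptions(precision=2,suppress=True)
s=ctrl.get_state();M=R.from_rotvec(s['tool_rot']);mid=s['position']-M.apply([OFF,0,0]);dx=M.apply([0,1,0])
pl=mid-.03925*dx
for n in('side','top'):
    print(n,proj(n,[pl]))
    im=cv2.imread(f'pics/{n}3.png'); hs=cv2.cvtColor(im,40); m=(hs[...,0]>8)&(hs[...,0]<30)&(hs[...,1]>90)
    q=np.argwhere(m)[:,::-1]; p=proj(n,[pl])[0]; q=q[np.linalg.norm(q-p,axis=1)<6]; print(len(q),q.mean(0))
hx=np.array([np.cos(np.radians(HY)),np.sin(np.radians(HY)),0]); hy=np.array([-hx[1],hx[0],0])
for n in('side','top'):
    print(n,'endblock corners proj',proj(n,[RM*[1,1,0]+hx*(-.066)+hy*y+[0,0,.019] for y in(-.03,0,.03)]), 'y per mm',proj(n,[pl+hy*.001])-proj(n,[pl]))
E
```

```text
side [[244.47 175.35]]
1 [243. 173.]
top [[216.76 199.59]]
4 [215.5 198. ]
side endblock corners proj [[254.69 187.36]
 [244.42 185.69]
 [234.23 184.03]] y per mm [[-0.35 -0.06]]
top endblock corners proj [[225.61 193.55]
 [219.94 203.43]
 [214.23 213.38]] y per mm [[-0.2   0.34]]
```

servo_tool(commands=[[[0,0,0,1.7,0.6,0,40],[0,0,0,1.7,0.6,0,40],[0,0,0,0.8,3,0,40],[0,0,0,-0.1,5.3,0,40],[0,0,0,-0.1,5.3,0,40]]])

```text
time: 7.65
position: [0.5253, 0.1364, 0.0286]
tool_rot: [0.1, 1.607, -0.668]
ft_force: [-0.1, 0.3, -0.8]
grip_width: 0.616
```

```bash
python3 d.py 21 26 22.8
```

```text
tilt 20.9 yawerr 0.1 roll 0.0 mid x -18.6 y 0.3 z 40.4 | T x 19.5 z 30.1 B z 22.6  conn-bottom x -56.7 z 50.7 F hx 0.3 hy 0.2 z -0.8 t 7.65 w 0.6158697083104787
[ 0.1  0.1 -0.1 -2.5  6.   0.3]
```

servo_tool(commands=[[[0,0,0,-0.8,2,0,40],[0,0,0,-1.6,4,0,40],[0,0,0,-2.4,6,0,40],[0,0,0,-2.4,6,0,40]]])

```text
time: 8.15
position: [0.5283, 0.1419, 0.0287]
tool_rot: [0.1, 1.607, -0.668]
ft_force: [-0.4, 0.1, -1.0]
grip_width: 0.608
```

```bash
python3 d.py 21 32 22.8
```

```text
tilt 20.9 yawerr 0.1 roll 0.0 mid x -12.3 y 0.3 z 40.5 | T x 25.7 z 30.2 B z 22.7  conn-bottom x -50.4 z 50.8 F hx -0.1 hy 0.4 z -1.0 t 8.15 w 0.6079435858623756
[ 0.1  0.1 -0.1 -2.4  5.8  0.3]
```

servo_tool(commands=[[[0,0,0,-0.7,1.9,0,40],[0,0,0,-1.4,3.8,0,40],[0,0,0,-2.2,5.7,0,40],[0,0,0,-2.2,5.7,0,40]]])

```text
time: 8.65
position: [0.5311, 0.1473, 0.0287]
tool_rot: [0.1, 1.607, -0.668]
ft_force: [0.4, 0.3, -1.5]
grip_width: 0.618
```

```bash
python3 d.py 21 38 22.8
```

```text
tilt 20.9 yawerr 0.1 roll 0.0 mid x -6.2 y 0.3 z 40.5 | T x 31.8 z 30.2 B z 22.7  conn-bottom x -44.3 z 50.8 F hx 0.4 hy -0.3 z -1.5 t 8.65 w 0.6184501771476747
[ 0.1  0.1 -0.1 -2.3  5.7  0.3]
```

servo_tool(commands=[[[0,0,0,-0.7,1.9,0,40],[0,0,0,-1.4,3.8,0,40],[0,0,0,-1.4,3.8,0,40]]])

```text
time: 9.02
position: [0.5326, 0.1496, 0.0286]
tool_rot: [0.099, 1.608, -0.671]
ft_force: [-2.4, -3.8, 1.6]
grip_width: 0.613
```

```bash
python3 d.py 21 40 22.8
```

```text
tilt 21.1 yawerr 0.1 roll 0.0 mid x -3.4 y 0.2 z 40.4 | T x 34.6 z 30.0 B z 22.5  conn-bottom x -41.5 z 50.8 F hx -4.5 hy 0.3 z 1.6 t 9.03 w 0.6132411869112548
[ 0.1  0.   0.1 -2.1  5.   0.2]
```

```bash
python3 - <<'E'
from h import *
np.set_printoptions(precision=1,suppress=True)
hx=np.array([np.cos(np.radians(HY)),np.sin(np.radians(HY)),0]); hy=np.array([-hx[1],hx[0],0])
# grey profile along holder axis in the initial pictures at several heights/lateral offsets
for n in('top','side'):
    g=cv2.cvtColor(cv2.imread(f'pics/{n}0.png'),6).astype(np.float32)
    for y in (0,.017,-.017):
        xs=np.arange(-72,64,3)
        P=[RM*[1,1,0]+hx*x/1e3+hy*y+[0,0,.0355] for x in xs]; q=proj(n,P).astype(np.float32)
        v=cv2.remap(g,q[:,0].copy(),q[:,1].copy(),1).ravel()
        print(n,y,' '.join(f'{x}:{int(a)}' for x,a in zip(xs,v)))
# shift of x when plane is 22 rather than 35.5
for n in('top','side'):
    p=proj(n,[RM*[1,1,0]+[0,0,.0355]]); print(n,'dx for z22',(plane(n,p,.022)[0]-RM)@hx*1e3,'dy',(plane(n,p,.022)[0]-RM)@hy*1e3)
E
```

```text
top 0 -72:119 -69:133 -66:114 -63:69 -60:52 -57:79 -54:113 -51:137 -48:142 -45:143 -42:142 -39:141 -36:142 -33:144 -30:144 -27:141 -24:135 -21:112 -18:80 -15:68 -12:65 -9:66 -6:64 -3:64 0:64 3:65 6:66 9:79 12:105 15:128 18:138 21:138 24:128 27:97 30:55 33:34 36:31 39:29 42:31 45:36 48:42 51:50 54:54 57:54 60:52 63:53
top 0.017 -72:121 -69:138 -66:131 -63:118 -60:113 -57:101 -54:88 -51:71 -48:81 -45:88 -42:71 -39:51 -36:63 -33:102 -30:136 -27:141 -24:137 -21:124 -18:113 -15:109 -12:110 -9:108 -6:111 -3:107 0:106 3:110 6:109 9:112 12:116 15:130 18:136 21:139 24:132 27:108 30:63 33:36 36:40 39:49 42:64 45:67 48:84 51:101 54:107 57:105 60:107 63:106
top -0.017 -72:116 -69:137 -66:125 -63:100 -60:88 -57:78 -54:65 -51:61 -48:78 -45:85 -42:66 -39:50 -36:55 -33:88 -30:118 -27:125 -24:122 -21:106 -18:89 -15:82 -12:83 -9:84 -6:87 -3:87 0:86 3:84 6:84 9:85 12:99 15:113 18:121 21:122 24:114 27:94 30:57 33:37 36:40 39:54 42:72 45:73 48:74 51:83 54:84 57:86 60:84 63:85
side 0 -72:54 -69:35 -66:66 -63:118 -60:142 -57:153 -54:154 -51:153 -48:153 -45:154 -42:156 -39:155 -36:156 -33:151 -30:132 -27:99
[... 246 characters left out ...]
61 -51:40 -48:60 -45:75 -42:73 -39:56 -36:42 -33:73 -30:103 -27:91 -24:78 -21:77 -18:79 -15:75 -12:71 -9:76 -6:77 -3:73 0:87 3:115 6:129 9:130 12:133 15:130 18:111 21:91 24:70 27:49 30:34 33:26 36:27 39:45 42:60 45:73 48:69 51:67 54:76 57:110 60:127 63:135
side -0.017 -72:131 -69:116 -66:97 -63:91 -60:93 -57:88 -54:74 -51:56 -48:55 -45:85 -42:84 -39:69 -36:58 -33:92 -30:116 -27:128 -24:131 -21:130 -18:130 -15:130 -12:130 -9:128 -6:127 -3:130 0:135 3:142 6:148 9:153 12:152 15:149 18:140 21:103 24:71 27:48 30:29 33:28 36:31 39:29 42:65 45:80 48:90 51:111 54:127 57:137 60:140 63:141
top dx for z22 3.1789253825317036 dy -1.7568602976193455
side dx for z22 12.801020487960866 dy 3.2357899139135267
```

servo_tool(commands=[[[0,0,0,-0.7,1.9,0,40],[0,0,0,-1.4,3.7,0,40],[0,0,0,-2.2,5.6,0,40],[0,0,0,-2.9,7.5,0,40],[0,0,0,-2.9,7.5,0,40]]], newtons=55)

```text
time: 9.65
position: [0.5365, 0.1569, 0.0287]
tool_rot: [0.099, 1.608, -0.67]
ft_force: [-3.2, -5.4, 0.6]
grip_width: 0.607
```

```bash
python3 d.py 21 48 22.8
```

```text
tilt 21.1 yawerr 0.1 roll 0.0 mid x 4.8 y 0.2 z 40.4 | T x 42.9 z 30.1 B z 22.6  conn-bottom x -33.2 z 50.8 F hx -6.3 hy 0.2 z 0.6 t 9.65 w 0.6074907893131003
[ 0.1  0.   0.1 -2.   4.7  0.1]
```

servo_tool(commands=[[[0,0,0,-0.7,1.9,0,40],[0,0,0,-1.4,3.7,0,40],[0,0,0,-1.8,4.7,0,40],[0,0,0,-2.2,5.6,0,40],[0,0,0,-2.2,5.6,0,40]]])

```text
time: 10.28
position: [0.5388, 0.1613, 0.0287]
tool_rot: [0.098, 1.608, -0.672]
ft_force: [-4.0, -6.3, 0.8]
grip_width: 0.611
```

```bash
python3 d.py 15 49 22.6;python3 d.py 8 49 22.6
```

```text
tilt 21.2 yawerr 0.1 roll -0.0 mid x 9.8 y 0.2 z 40.5 | T x 47.8 z 30.0 B z 22.6  conn-bottom x -28.2 z 50.9 F hx -7.4 hy 0.5 z 0.8 t 10.28 w 0.610788383833228
[0.1 0.  6.2 3.4 3.  0.2]
tilt 21.2 yawerr 0.1 roll -0.0 mid x 9.8 y 0.2 z 40.5 | T x 47.8 z 30.0 B z 22.6  conn-bottom x -28.2 z 50.9 F hx -7.4 hy 0.5 z 0.8 t 10.28 w 0.610788383833228
[ 0.1  0.  13.2  7.6  5.7  0.2]
```

servo_tool(commands=[[[0,0,0,-0.6,1.7,0,40],[0,0,2.1,0.8,2.4,0,40],[0,0,4.2,2.0,3.2,0,40],[0,0,6.2,3.2,3.8,0,40],[0,0,6.2,3.2,3.8,0,40]]])

```text
time: 10.9
position: [0.5393, 0.1623, 0.024]
tool_rot: [0.184, 1.592, -0.59]
ft_force: [-3.5, -6.8, 0.7]
grip_width: 0.613
```

```bash
python3 d.py 8 49.5 22.6
```

```text
tilt 15.0 yawerr 0.0 roll -0.0 mid x 9.6 y 0.2 z 36.2 | T x 48.6 z 29.8 B z 22.1  conn-bottom x -29.3 z 42.5 F hx -7.7 hy -0.1 z 0.7 t 10.9 w 0.6127978161220846
[ 0.  -0.   7.   3.8  3.1  0.3]
```

servo_tool(commands=[[[0,0,2.3,1.2,1.3,0,40],[0,0,4.7,2.4,2.2,0,40],[0,0,7,3.6,3.1,0,40],[0,0,7,3.6,3.1,0,40]]])

```text
time: 11.4
position: [0.54, 0.1636, 0.0192]
tool_rot: [0.279, 1.569, -0.496]
ft_force: [-3.6, -5.8, -1.8]
grip_width: 0.611
```

```bash
python3 d.py 3 49.5 22.6
```

```text
tilt 8.1 yawerr -0.0 roll -0.1 mid x 9.6 y 0.2 z 31.7 | T x 49.0 z 30.1 B z 22.2  conn-bottom x -29.9 z 33.2 F hx -6.9 hy 0.4 z -1.8 t 11.4 w 0.6107656992755383
[-0.  -0.1  5.1  2.9  2.1  0.3]
```

servo_tool(commands=[[[0,0,1.7,0.9,0.7,0,40],[0,0,3.4,1.8,1.4,0,40],[0,0,5.1,2.7,2.0,0,40],[0,0,5.1,2.7,2.0,0,40]]])

```text
time: 11.9
position: [0.5406, 0.1649, 0.0157]
tool_rot: [0.346, 1.55, -0.427]
ft_force: [-4.2, -7.5, -3.8]
grip_width: 0.611
```

```bash
python3 d.py 0 49 22.3
```

```text
tilt 3.0 yawerr 0.0 roll -0.1 mid x 9.9 y 0.3 z 28.3 | T x 49.3 z 30.3 B z 22.3  conn-bottom x -29.5 z 26.4 F hx -8.6 hy 0.1 z -3.8 t 11.9 w 0.6110744047082316
[ 0.  -0.1  3.   2.   0.7  0.3]
```

```bash
python3 - <<'E'
from h import *
im=snap('side','side4'); t=snap('top','top4')
f=lambda i:cv2.resize(i,(400,300),interpolation=2)[:,:,::-1]
cv2.imwrite('pics/c5.png',np.hstack([f(im[133:193,212:292]),f(t[158:218,168:248])]))
E
```

View pics/c5.png

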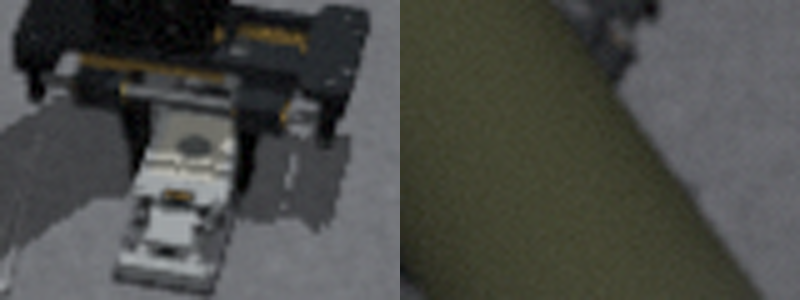

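The drive is almost level, its connector (brass at crop (178,195)) just clear of the horns' lips. I'll finish levelling it gently.

servo_tool(commands=[[[0,0,1,0.6,0.2,0,40],[0,0,2,1.2,0.4,0,40],[0,0,3,1.7,0.6,0,40],[0,0,3,1.7,0.6,0,40]]])

```text
time: 12.5
position: [0.5409, 0.1654, 0.0138]
tool_rot: [0.386, 1.538, -0.386]
ft_force: [-3.1, -7.4, -3.9]
grip_width: 0.613
```

```bash
python3 d.py 0 45 22.3
```

```text
tilt 0.0 yawerr 0.0 roll -0.1 mid x 9.8 y 0.3 z 26.4 | T x 49.1 z 30.4 B z 22.4  conn-bottom x -29.4 z 22.4 F hx -8.0 hy -0.8 z -3.9 t 12.5 w 0.6126218000676725
[ 0.  -0.1  0.   0.1 -4.1  0.3]
```

servo_tool(commands=[[[0,0,0,0,-1.5,0,40],[0,0,0,0,-3,0,40],[0,0,0,0,-4.5,0,40],[0,0,0,0,-6,0,40],[0,0,0,0,-6,0,40]]])

```text
time: 13.12
position: [0.5386, 0.1612, 0.0142]
tool_rot: [0.387, 1.537, -0.384]
ft_force: [-2.6, -7.2, -3.5]
grip_width: 0.612
```

```bash
python3 d.py 0 40 22.3
```

```text
tilt -0.1 yawerr 0.1 roll -0.1 mid x 5.0 y 0.3 z 26.8 | T x 44.3 z 30.8 B z 22.8  conn-bottom x -34.2 z 22.7 F hx -7.6 hy -1.2 z -3.5 t 13.12 w 0.6122748633987115
[ 0.1 -0.1 -0.1  0.5 -4.3  0.3]
```

servo_tool(commands=[[[0,0,0,0,-1,0,40],[0,0,0,0,-2,0,40],[0,0,0,0,-3,0,40],[0,0,0,0,-3,0,40]]])

```text
time: 13.62
position: [0.5374, 0.1591, 0.0144]
tool_rot: [0.387, 1.536, -0.383]
ft_force: [-1.5, -4.7, -3.9]
grip_width: 0.611
```

```bash
python3 d.py 0 40 22.3
```

```text
tilt -0.1 yawerr 0.1 roll -0.0 mid x 2.6 y 0.4 z 27.0 | T x 41.9 z 31.1 B z 23.1  conn-bottom x -36.6 z 22.9 F hx -4.9 hy -0.9 z -3.9 t 13.62 w 0.610989740875372
[ 0.1 -0.  -0.1  0.6 -1.9  0.4]
```

servo_tool(commands=[[[0,0,0,0.3,-1,0,40],[0,0,0,0.6,-2,0,40],[0,0,0,0.6,-3,0,40],[0,0,0,0.6,-3,0,40]]])

```text
time: 14.12
position: [0.5367, 0.1578, 0.0143]
tool_rot: [0.388, 1.535, -0.381]
ft_force: [-1.6, -3.8, -4.0]
grip_width: 0.612
```

```bash
python3 d.py 0 40 22.3; python3 - <<'E'
from h import *
im=snap('side','side5')
f=lambda i:cv2.resize(i,(800,600),interpolation=2)[:,:,::-1]
cv2.imwrite('pics/c6.png',f(im[145:193,222:286]))
E
```

```text
tilt -0.3 yawerr 0.1 roll -0.0 mid x 1.1 y 0.4 z 26.9 | T x 40.4 z 31.1 B z 23.1  conn-bottom x -38.1 z 22.7 F hx -4.1 hy -0.4 z -4.0 t 14.12 w 0.6124067540199292
[ 0.1 -0.  -0.3  0.6 -0.4  0.4]
```

View pics/c6.png

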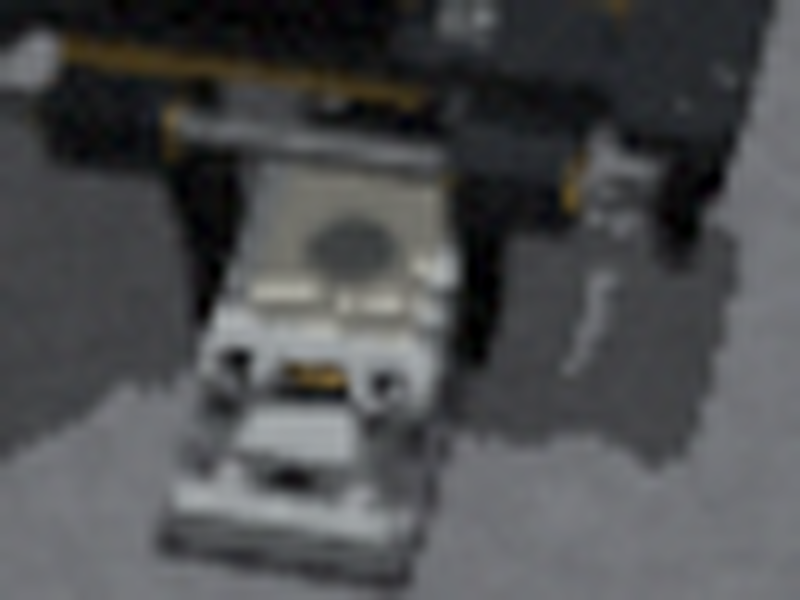

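The horns' lips (dark squares at crop (235,365) and (385,385)) now overlap the connector end, evenly about the brass. I'll press it home and down a little.

servo_tool(commands=[[[0,0,-0.3,0.5,-0.7,0,40],[0,0,-0.3,1,-1.5,0,40],[0,0,-0.3,1.5,-1.5,0,40],[0,0,-0.3,1.5,-1.5,0,40]]])

```text
time: 14.68
position: [0.5368, 0.1577, 0.0139]
tool_rot: [0.385, 1.535, -0.383]
ft_force: [-3.3, -1.4, 2.3]
grip_width: 0.609
```

```bash
python3 d.py 0 40 22.3
```

```text
tilt -0.1 yawerr 0.1 roll 0.1 mid x 1.1 y 0.2 z 26.5 | T x 40.3 z 30.5 B z 22.5  conn-bottom x -38.2 z 22.4 F hx -2.8 hy 2.3 z 2.3 t 14.68 w 0.6089250304083663
[ 0.1  0.1 -0.1  0.2 -0.3  0.2]
```

It has stopped at x = -38.2 mm against the notched jaw, and the vertical force has turned upward, so it is seated. Releasing.

servo_tool(commands=[[[0,0,0,0,0,0,54],[0,0,0,0,0,0,60],[0,0,0,0,0,0,70],[0,0,0,0,0,0,74],[0,0,0,0,0,0,74]]])

```text
time: 15.3
position: [0.5366, 0.1571, 0.0133]
tool_rot: [0.385, 1.536, -0.384]
ft_force: [-0.2, 0.1, 0.8]
grip_width: 0.837
```

servo_tool(commands=[[[0,0,0,-10,0,0,74],[0,0,0,-40,0,0,74],[0,0,0,-90,0,0,74],[0,0,0,-150,0,0,74],[0,0,0,-180,0,0,74]]])

```text
time: 15.92
position: [0.5377, 0.1577, 0.1978]
tool_rot: [0.386, 1.531, -0.382]
ft_force: [0.5, -0.3, -0.4]
grip_width: 0.853
```

servo_tool(commands=[[[0,0,0,0,-60,60,74],[0,0,0,0,-110,110,74],[0,0,0,0,-150,150,74],[0,0,0,0,-190,190,74],[0,0,0,0,-190,190,74]]])

```text
time: 16.55
position: [0.6146, -0.1065, 0.1934]
tool_rot: [0.389, 1.534, -0.391]
ft_force: [-0.3, 1.6, -0.3]
grip_width: 0.852
```

```bash
python3 - <<'E'
from h import *
print(ctrl.get_state()['position'],ctrl.get_state()['ft_force'])
im=snap('side','side6'); t=snap('top','top6')
f=lambda i:cv2.resize(i,(400,300),interpolation=2)[:,:,::-1]
cv2.imwrite('pics/c7.png',np.vstack([np.hstack([f(im[133:193,212:292]),f(t[155:215,148:228])]),cv2.resize(np.hstack([im,t])[:,:,::-1],(800,300))]))
E
```

```text
[ 0.61463945 -0.10649725  0.19338705] [-0.25184344  1.61322257 -0.32809864]
```

View pics/c7.png

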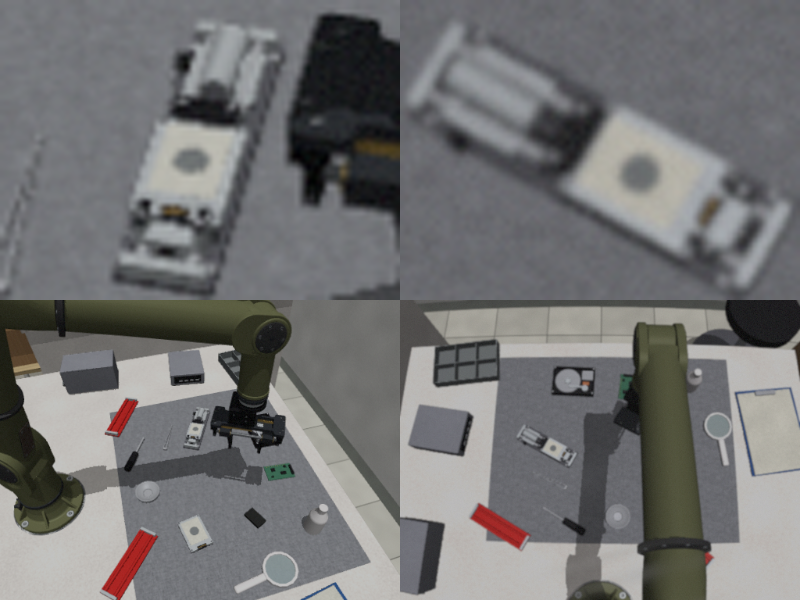

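The drive sits level between the jaws, lips over both ends and the connector in the notch, and the bigger drive and the opened one look unmoved. One numeric check before handing in.

```bash
python3 - <<'E'
from h import *
hx=np.array([np.cos(np.radians(HY)),np.sin(np.radians(HY)),0]); hy=np.array([-hx[1],hx[0],0])
for n in('side','top'):
    im=cv2.imread(f'pics/{n}6.png').astype(int); m=((im[...,2]-im[...,0]>12)&(im[...,2]>130)).astype(np.uint8)
    c=proj(n,[RM+[0,0,.004]])[0].astype(int); k=np.zeros_like(m); cv2.circle(k,tuple(map(int,c)),18,1,-1)
    r=cv2.minAreaRect(max(cv2.findContours(m*k,0,2)[0],key=cv2.contourArea)); P=plane(n,cv2.boxPoints(r),.030)
    e=[P[1]-P[0],P[2]-P[1]]
    print(n,'centre x,y mm',[round(float((P.mean(0)-RM)@a*1e3),1) for a in(hx,hy)],[(round(float(np.linalg.norm(v)*1e3),1),round(float(np.degrees(np.arctan2(v@hy,v@hx))),1)) for v in e])
E
```

```text
Traceback (most recent call last):
ValueError: max() iterable argument is empty
```

```bash
python3 - <<'E'
from h import *
hx=np.array([np.cos(np.radians(HY)),np.sin(np.radians(HY)),0]); hy=np.array([-hx[1],hx[0],0])
for n in('side','top'):
    im=cv2.imread(f'pics/{n}6.png').astype(int); c=proj(n,[RM+[0,0,.004]])[0].astype(int); print(c, im[c[1]-6:c[1]+7:3,c[0]-6:c[0]+7:6].tolist()[1])
    m=((im[...,2]-im[...,0]>5)&(im[...,2]>110)).astype(np.uint8)
    k=np.zeros_like(m); cv2.circle(k,tuple(map(int,c)),18,1,-1)
    C=cv2.findContours(m*k,0,2)[0]
    if not C: print('none'); continue
    r=cv2.minAreaRect(max(C,key=cv2.contourArea)); P=plane(n,cv2.boxPoints(r),.030); e=[P[1]-P[0],P[2]-P[1]]
    print(n,'centre x,y mm',[round(float((P.mean(0)-RM)@a*1e3),1) for a in(hx,hy)],[(round(float(np.linalg.norm(v)*1e3),1),round(float(np.degrees(np.arctan2(v@hy,v@hx))),1)) for v in e])
E
```

```text
[249 166] [[174, 175, 172], [117, 116, 113], [176, 185, 186]]
side centre x,y mm [8.4, 1.5] [(57.3, 0.2), (39.9, -103.1)]
[197 190] [[162, 171, 172], [116, 117, 116], [168, 178, 181]]
top centre x,y mm [7.1, -0.7] [(37.8, -85.8), (55.0, -178.2)]
```

```bash
python3 -c "
from bench import close_job
print(close_job())"
```

```text
the job is handed in; nothing more can be done
None
```

The small drive is clamped in the dark steel holder, label up, and the job is handed in at about 17 s on the robot's clock. No verdict was reported.

**How it went in:** I gripped the drive across its width; the first grip was 5 mm off, so I took it again. I tilted it 21° and slid the plain end under the sprung lip. That pushed the jaw back about 15 mm, estimated from the travel after first contact. The force along the push stayed under 9 N at every reading. I then levelled the drive, slid it back against the notched jaw, let go and withdrew.

**Last checks:**
- **Connector end:** it stopped at x ≈ -38 mm, which agrees with where I saw the notched jaw's face (about -39 mm).
- **Seating:** before release it was level within 0.1°, with its centre 26.5 mm above the table (26 mm wanted).
- **Centring and turn:** after release the label was centred across within 1.5 mm in both views. The long side was turned 0.2° (side view) and 1.8° (top view).
- **Lips and other drives:** the pictures show both ends under the lips and the brass contacts in the notch. By eye, the larger and the opened drive had not moved.

**Less certain:**
- **Sprung jaw:** by travel it is held back only about 6 to 7 mm, near the low end of the 5.5 to 12.5 mm limit.
- **Label outline:** its short side in the side view came out 13° off square. I put that down to the coarse colour mask, since the long side and the top view do not show it.
- **First check:** my first version of that label check failed because its colour threshold was too strict; the figures above come from a looser one.

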